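# Fill, snap shut and set the timed pet feeder

### The job

Get the pet feeder on the washer ready: put every dog biscuit lying on the washer into its open bin, lay the square lid in the bin's mouth, and press the lid fully home with the tamper (not with the gripper itself) until it clicks. Then, with the lid shut, turn the timer dial click by click to five hours, the fifth mark clockwise from the long dash, and let go; the tamper must end standing upright on the washer top, and the other things on the washer are to be left where they stand.

Things in the scene. Friction and masses are not known exactly. Their poses are not given: they have to be found in the camera images.
- feeder: grey pet feeder, fixed, 106 along its x, 226 along its y. Origin under its middle; +x away from the robot at yaw 0. Its +y half is the open square bin (outside 106 x 106, centre 60 mm to +y, walls 8 thick, rim 65 high); its -y half the timer deck, 45 high, the dial 60 mm to -y.
- feeder_mouth (a point): centre of the bin's square mouth, at rim height (65 mm above the washer); axes as the feeder's. The opening is 90 x 90. A sprung nub in the middle of the +y wall and of the -y wall, 10 mm below the rim, stands 3 mm into the opening and holds the lid's beads.
- feeder_floor (a point): centre of the bin's inner floor, 60 mm below the rim; axes as the feeder's
- dial_grip (a point): point on the vertical axis of the timer dial, in the middle of its bar grip, 61 mm above the washer; its x axis points along the bar to the pointed (indicating) end. Bar 12 wide, 44 long (50 with the point), 20 high, top 71 mm above the washer, on a disc of 60 diameter whose top is 51 mm above the washer.
- dial (a joint): angle of the timer dial, rad: 0 with the pointer at the long dash (feeder's +x), growing clockwise seen from above, range 0 to 5.76. Clicks at each mark, pi/6 (30 degrees) apart, held by a sprung detent of about 0.06 N m; let go, it settles into the nearest. Five hours is 2.618. Starts at mark 0, 1 or 2.
- lid: loose white square lid, 0.12 kg: plate 110 x 110 x 6, under it a plug skirt 84 x 79, 24 deep, lowest 8 mm tapered in; 20 mm wide grip pad on top. Origin: centre of the skirt's lower edge; plate underside 24 mm above it. Snap beads along the +y and -y skirt faces, 88 mm over both: its y axis goes along the feeder's y, either way round. Home: origin 24 mm below the rim, plate on the rim.
- lid_pad (a point): middle of the flat top of the lid's grip pad, 48 mm above the lid's origin; pad 20 along x, 50 along y, 18 high. Laid in the mouth, the lid first rests on the catches about 12 mm proud of its home height; 5 to 18 N straight down on the pad snaps it home. Placing it with under 3 N does not snap it.
- tamper: tamper standing upright, 0.28 kg: flat steel foot 48 diameter, 14 high, thin neck, round wooden handle 26 diameter from 22 to 60 mm above the origin, 60 high over all. Origin at the centre of its underside, z up.
- biscuit_1: dog biscuit, flat with round ends, 44 along its x, 26 along its y, 13 thick, 20 g, lying flat. Origin at the centre of its underside. Two to four biscuits are there; None from the start means absent.
- biscuit_2: dog biscuit, flat with round ends, 44 along its x, 26 along its y, 13 thick, 20 g, lying flat. Origin at the centre of its underside. Two to four biscuits are there; None from the start means absent.
- biscuit_3: dog biscuit, flat with round ends, 44 along its x, 26 along its y, 13 thick, 20 g, lying flat. Origin at the centre of its underside. Two to four biscuits are there; None from the start means absent.
- biscuit_4: dog biscuit, flat with round ends, 44 along its x, 26 along its y, 13 thick, 20 g, lying flat. Origin at the centre of its underside. Two to four biscuits are there; None from the start means absent.
- peg_a: small clothes peg, 15 x 72 x 12, lying; a bystander, to be left alone. Origin at the centre of its underside.
- salt_shaker: small glass shaker with a perforated metal top, 44 x 44 x 90, standing; a bystander, to be left alone. Origin at the centre of its underside.
- pepper_shaker: small glass shaker with a perforated metal top, 44 x 44 x 90, standing; a bystander, to be left alone. Origin at the centre of its underside.
- sweetener: small dropper bottle, 33 x 34 x 102, standing; a bystander, to be left alone. Origin at the centre of its underside.
There are look-alikes about, which are no part of the job. Several things have the shape of the tamper; the one meant has the colours described above.

How it is judged:
By the outcome, as a careful person would: the job done as asked, in the order asked, and still so for the second after the job is handed in, with the robot touching nothing.
Of biscuit_1, biscuit_2, biscuit_3, biscuit_4 only 2 to 4 are there at a start; the rules pass over those that are not, and their reading is None.
At some moment in a run one of biscuit_1, biscuit_2, biscuit_3, biscuit_4, tamper may be knocked a few centimetres aside while the robot is not near it.
Once in a run the grip may slacken for a moment while it holds something.
It also fails if it takes over 210 s, if anything falls off the work surface, if the arm or the gripper's body presses on something with over 40 N, if the wrist force passes 120 N, or if a joint passes its speed limit or range.

### The arm

A 7-joint arm with a two-finger parallel gripper is mounted at the origin on a cart in front of the work surface, level with it; the furniture and walls round the work are solid. World frame = base frame: x ahead of the robot, y to its left, z up, the work surface at z = 0. Lengths are in m, angles in rad, forces in N, time in s.
With the tool pointing down it reaches from about 0.4 to 0.9 m from the base axis. Payload 5.5 kg.
Tool frame: the origin (TCP) lies midway between the tips of the shut fingers; the grasp point (between the pads) lies 19 mm behind it; z points along the fingers, y is the line along which they close (so a half turn about z gives the same grasp; the last joint's range is limited). The gripper opens to 92 mm and grips with 3 to 60 N. Pads are 19 mm wide; open, the fingers measure 130 mm over their backs; the gripper's body (75 mm by 190 mm) begins 47 mm behind the grasp point.
Start: joints at [-0.882, 0.501, -0.427, 1.55, 0.221, 1.138, -0.21], TCP at [0.268, 0.592, 0.227] pointing down, gripper open.
Joint ranges: [-2.88, 2.88], [-0.31, 2.03], [-1.54, 1.56], [0.2, 2.42], [-1.41, 4.55], [0.19, 2.02], [-2.57, 2.57]. Speed limits (rad/s): [2.57, 2.57, 3.14, 3.14, 3.14, 3.14, 3.14].

### API

Orientations are given as a rotation vector (axis times angle).
In Python, from bench import status, snapshot, camera_model, arm, search_frame, pinpoint gives the robot as it stands.
- The arm moves only by the shell command python3 -m handwheel 'ROWS' [OPENING] [FORCE]. ROWS is JSON, a list of rows, each a list of 6 numbers: the shift along the tool's x, y, z in mm, then the turn, a rotation vector about the tool's x, y, z in degrees. In form: [[tx, ty, tz, ax, ay, az], ...]. A call has 1 to 12 rows; each row is the pose to reach, as a shift and turn from the pose commanded when the call began, along the tool's axes at that moment; what a row does not reach only later rows make up. A row lasts 1/10 s, in which the tool goes at most 50 mm and 8.59 degrees, less where a joint would pass 70% of its speed; a pose out of reach is approached as far as the arm can. A call with a gripper value outside its range is refused whole. OPENING is the closure, from -1 (fully open) to 1 (shut), set as the call begins (- or left out, the last holds). The fingers move at their own pace and stop on an object; FORCE is the grip in N (left out, the last holds). Time passes only in rows, so rows that repeat a pose let the fingers close. It gives the time, the measured TCP pose, the force, the opening and the grip force at its end, in the units of the state.
- status.sense(): the state, without advancing time (a new reading comes with each control period).
- snapshot(name): name is "scene" or "top"; returns the picture (400x640x3 uint8, blue, green, red); there is no depth.
- camera_model(name): a dict with "mtx" (3x3 intrinsics, pixels), "extrinsics" (4x4, takes a point from camera to world coordinates). Camera axes: x right, y up, looking along -z (the intrinsics and any distortion apply to the point x, -y, -z); pixel columns grow to the right and rows downward; lengths in m; the calibration is good to about 2 mm. A picture is of the moment at which its call begins. camera_model takes no time and is no camera call.
- arm.close_job(): hands the job in; it is judged then, once.
Trained networks look in the newest picture that a camera, given by its name, has taken for a name from the list of things; names that differ only in an ending like _2 or _b are one class to them, and where a whole thing is asked for, a point or a joint stands for the part that bears it (a point fixed in the world has none). Each returns a list of dicts, best first, with "p" (0 to 1); they miss things now and then, are a little off and sometimes report something else, mostly with a low value. They report only what shows in the picture. A call takes as long as a camera call. They do not tell look-alikes from the thing itself.
- search_frame(camera, target): "xyz" ([x, y, z] in m, in world coordinates, good to about 4 mm: the middle of the surface that is visible of it).
- pinpoint(camera, target): "xyz" ([x, y, z] in m, in world coordinates, good to about 4 mm: a listed point, or the origin of a listed thing).
The state is a dict: "t": time; "q": joint angles; "dq": joint speeds; "effort": joint torques, N m; "tcp_pos": TCP position; "tool_rot": TCP orientation; "wrist_force": force on the tool from outside, world axes, zero at the start; "moment": the same for the moment, N m; "finger_gap": opening from 0.0 (shut) to 1.0 (fully open); "grasp_force": force on a finger pad.
Only numpy, scipy, OpenCV 4.12 (cv2) and the standard library are available. Lean on these libraries where they do the work, as an engineer would, in place of code of your own. Each camera call takes 0.05 s, during which the arm holds its last target. There are 200 camera calls.

## Working session

There is one attempt and no reset: what is moved stays moved. The work goes in short steps, Python scripts to look and compute and a shell command to move; the robot and the scene stay as the last step left them, time stands still between calls to the robot, and variables do not carry over. Pictures are saved under pics/ and viewed, at most 14 in all, crops included, and the job is handed in when it is done.

```bash
mkdir -p pics; ls; cat > h.py <<'E'
import numpy as np, cv2
from bench import status, snapshot, camera_model, arm, search_frame, pinpoint
from scipy.spatial.transform import Rotation as R
def cam(n):
    m=camera_model(n); return np.array(m["mtx"]),np.array(m["extrinsics"]),m
def proj(n,p):
    K,T,_=cam(n); c=np.linalg.inv(T)@np.append(p,1); u=K@np.array([c[0],-c[1],-c[2]]); return u[:2]/u[2]
def ray(n,px,z):
    K,T,_=cam(n); d=np.linalg.inv(K)@np.array([px[0],px[1],1]); d=T[:3,:3]@np.array([d[0],-d[1],-d[2]]); o=T[:3,3]
    return o+d*(z-o[2])/d[2]
def tool():
    s=status.sense(); return np.array(s["tcp_pos"]),R.from_rotvec(s["tool_rot"]),s
def shift(target):
    p,r,_=tool(); return np.round(r.inv().apply(np.array(target)-p)*1000,1)
E
python3 - <<'E'
from h import *
for n in("scene","top"):
    im=snapshot(n); cv2.imwrite(f"pics/{n}0.png",im)
    K,T,m=cam(n); print(n,m.keys(),K[0,0],T[:3,3].round(3))
    for t in ["feeder_mouth","dial_grip","lid","lid_pad","tamper","biscuit_1","peg_a","salt_shaker","sweetener"]:
        print(t,[(np.round(d["xyz"],3).tolist(),round(d["p"],2),proj(n,d["xyz"]).round().tolist()) for d in pinpoint(n,t)])
p,r,s=tool(); print(s["t"],p,r.as_matrix().round(3),s["finger_gap"])
E
```

```text
pics
scene dict_keys(['mtx', 'extrinsics']) 373.855452567149 [-0.047  0.488  0.587]
feeder_mouth [([0.63, 0.162, 0.064], 0.84, [258.0, 211.0])]
dial_grip [([0.633, 0.043, 0.062], 0.64, [298.0, 196.0])]
lid [([0.561, -0.165, 0.005], 0.75, [374.0, 200.0])]
lid_pad [([0.565, -0.169, 0.05], 0.78, [375.0, 185.0])]
tamper [([0.396, 0.18, 0.0], 0.93, [309.0, 292.0]), ([0.383, -0.06, -0.002], 0.77, [394.0, 250.0]), ([0.465, -0.034, 0.002], 0.76, [363.0, 235.0]), ([0.428, -0.129, -0.0], 0.61, [400.0, 229.0]), ([0.471, 0.037, 0.001], 0.47, [339.0, 246.0])]
biscuit_1 [([0.47, 0.034, -0.001], 0.75, [340.0, 246.0]), ([0.475, 0.116, -0.0], 0.56, [311.0, 259.0]), ([0.564, -0.166, 0.002], 0.49, [373.0, 200.0])]
peg_a [([0.356, 0.093, -0.002], 0.56, [353.0, 286.0])]
salt_shaker [([0.702, -0.193, 0.001], 0.75, [349.0, 178.0])]
sweetener [([0.388, -0.196, 0.006], 0.65, [430.0, 226.0])]
top dict_keys(['mtx', 'extrinsics']) 431.5697031401988 [0.4   0.034 0.949]
feeder_mouth [([0.628, 0.164, 0.067], 0.84, [247.0, 159.0])]
dial_grip [([0.63, 0.046, 0.064], 0.79, [304.0, 160.0])]
lid [([0.56, -0.17, -0.005], 0.79, [399.0, 199.0])]
lid_pad [([0.56, -0.167, 0.047], 0.89, [403.0, 195.0])]
tamper [([0.471, -0.036, -0.002], 0.76, [340.0, 238.0]), ([0.382, -0.062, -0.001], 0.72, [351.0, 280.0]), ([0.395, 0.183, -0.003], 0.71, [238.0, 272.0]), ([0.425, -0.13, 0.004], 0.59, [383.0, 260.0])]
biscuit_1 [([0.469, 0.038, -0.001], 0.75, [306.0, 238.0]), ([0.472, 0.107, -0.0], 0.55, [274.0, 236.0])]
peg_a [([0.359, 0.088, -0.002], 0.52, [281.0, 289.0])]
salt_shaker [([0.704, -0.189, 0.002], 0.65, [407.0, 137.0]), ([0.633, 0.104, -0.001], 0.65, [278.0, 165.0]), ([0.358, 0.091, -0.001], 0.64, [280.0, 290.0])]
sweetener [([0.382, -0.195, -0.001], 0.74, [412.0, 280.0]), ([0.471, -0.034, -0.001], 0.67, [338.0, 238.0])]
1.0 [0.26844008 0.59197688 0.22673359] [[-0.911  0.413 -0.   ]
 [ 0.413  0.911  0.   ]
 [ 0.     0.    -1.   ]] 0.9979527661231031
```

```bash
python3 - <<'E'
import cv2
im=cv2.imread("pics/top0.png"); cv2.imwrite("pics/top0c.png",cv2.resize(im[100:325,200:500],None,fx=2.66,fy=2.66,interpolation=cv2.INTER_CUBIC))
im=cv2.imread("pics/scene0.png"); cv2.imwrite("pics/scene0c.png",cv2.resize(im[150:350,220:480],None,fx=3,fy=3,interpolation=cv2.INTER_CUBIC))
E
```

```text
(no output)
```

View pics/top0c.png

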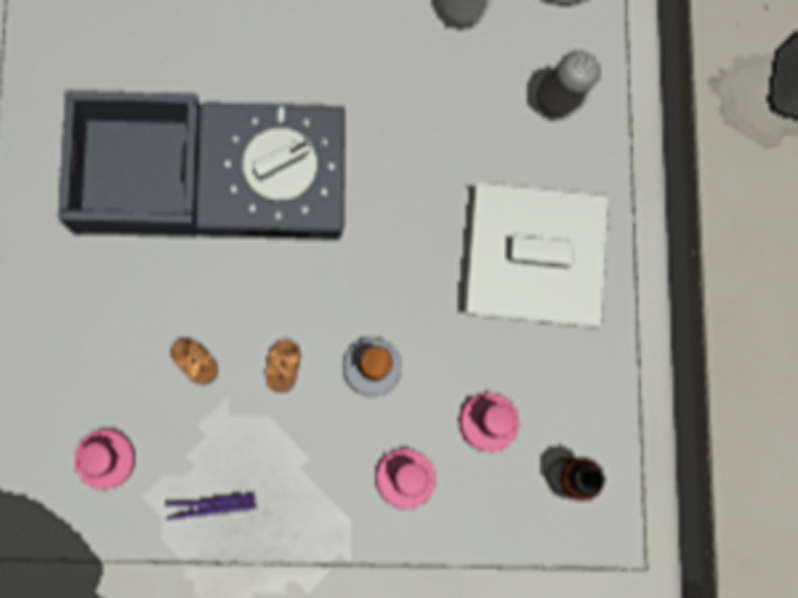

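View pics/scene0c.png

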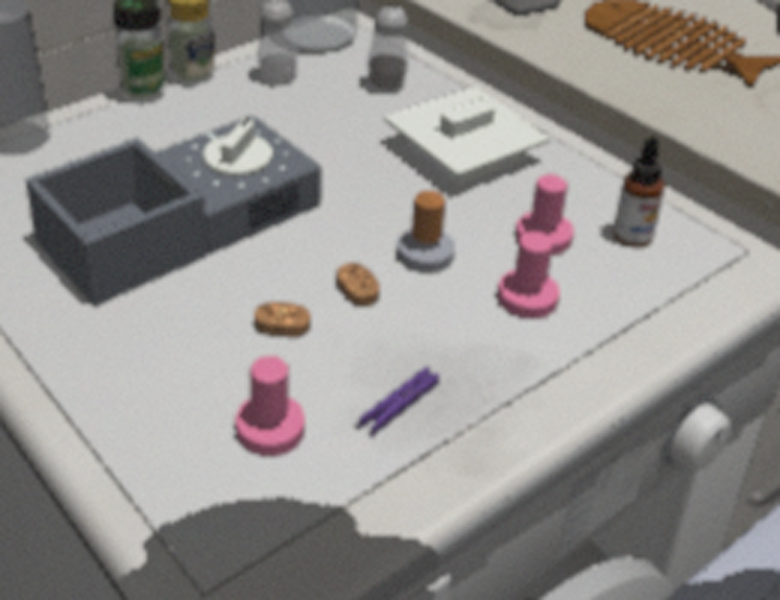

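The top crop shows two biscuits at (193,360) and (283,365). The tamper with grey foot and brown handle is at (373,362). Three pink look-alikes are at (105,458), (405,477) and (490,420), plus the dark bottle at (580,478). I choose the brown/grey one; both close crops confirm it. The dial pointer is near mark 2. Next I measure yaws and positions.

```bash
cat >> h.py <<'E'
def plan(xyz,yaw=None,alt=False):
    "shift in tool axes mm, turn about tool z deg so that closing line has world yaw (deg)"
    p,r,s=tool(); a=0
    if yaw is not None:
        y=r.apply([0,1,0]); cur=np.degrees(np.arctan2(y[1],y[0])); a=-((yaw-cur+90)%180-90)
        if alt: a-=180*np.sign(a)
    sh=shift(xyz); print("shift",sh,"az",round(a,1),"q7",round(s["q"][6],2),"dist",round(np.linalg.norm(sh)))
def blobs(n,mask,z,amin=25):
    out=[]
    for c in cv2.findContours(mask.astype(np.uint8),cv2.RETR_EXTERNAL,cv2.CHAIN_APPROX_NONE)[0]:
        if cv2.contourArea(c)<amin: continue
        w=np.array([ray(n,q[0],z)[:2] for q in c],np.float32)*1000
        (cx,cy),(a,b),t=cv2.minAreaRect(w)
        if a<b: a,b,t=b,a,t+90
        out.append((round(cx),round(cy),"L",round(a),round(b),"long yaw",round((t+90)%180-90),"px",c[:,0].mean(0).round().tolist()))
    return out
def masks(im):
    h=cv2.cvtColor(im,cv2.COLOR_BGR2HSV); H,S,V=cv2.split(h)
    return dict(brown=(H<18)&(S>90)&(V>60), white=(V>205)&(S<45))
E
python3 - <<'E'
from h import *
im=cv2.imread("pics/top0.png"); m=masks(im)
for z in(.007,.06):
    print(z); [print(b) for b in blobs("top",m["brown"],z)]
h=cv2.cvtColor(im,cv2.COLOR_BGR2HSV); print([h[r,c].tolist() for r,c in((180,385),(160,305),(230,420),(150,320),(130,250))])
print("white"); [print(b) for b in blobs("top",(h[:,:,2]>205)&(h[:,:,0]>25),.03,80)]
d=(h[:,:,2]<115)&(h[:,:,1]<90); print("dark");[print(b) for b in blobs("top",d,.045,1500)]
cv2.imwrite("pics/top_full.png",im)
E
```

```text
0.007
(476, -38, 'L', 25, 25, 'long yaw', -44, 'px', [341.0, 236.0])
(471, -477, 'L', 91, 55, 'long yaw', -82, 'px', [539.0, 239.0])
(471, 38, 'L', 41, 24, 'long yaw', -10, 'px', [306.0, 237.0])
(474, 110, 'L', 42, 23, 'long yaw', 46, 'px', [273.0, 235.0])
(507, -471, 'L', 107, 10, 'long yaw', -82, 'px', [536.0, 225.0])
(520, -470, 'L', 116, 10, 'long yaw', -83, 'px', [536.0, 219.0])
(533, -468, 'L', 120, 10, 'long yaw', -83, 'px', [534.0, 213.0])
(554, -465, 'L', 124, 25, 'long yaw', -83, 'px', [532.0, 204.0])
(611, -457, 'L', 118, 84, 'long yaw', -82, 'px', [529.0, 186.0])
(776, -486, 'L', 66, 66, 'long yaw', -45, 'px', [534.0, 109.0])
(921, -675, 'L', 131, 108, 'long yaw', 10, 'px', [607.0, 56.0])
(975, 320, 'L', 55, 40, 'long yaw', 4, 'px', [191.0, 23.0])
0.06
(472, -34, 'L', 23, 23, 'long yaw', -44, 'px', [341.0, 236.0])
(467, -448, 'L', 86, 52, 'long yaw', -82, 'px', [539.0, 239.0])
(467, 38, 'L', 39, 23, 'long yaw', -10, 'px', [306.0, 237.0])
(470, 106, 'L', 39, 22, 'long yaw', 46, 'px', [273.0, 235.0])
(501, -443, 'L', 101, 9, 'long yaw', -82, 'px', [536.0, 225.0])
(513, -441
[... 337 characters left out ...]
, 'long yaw', 10, 'px', [607.0, 56.0])
(943, 304, 'L', 52, 38, 'long yaw', 4, 'px', [191.0, 23.0])
[[43, 17, 213], [39, 15, 216], [40, 8, 182], [100, 31, 99], [40, 9, 178]]
whiteTraceback (most recent call last):
  File "<stdin>", line 6, in <module>
  File "h.py", line 26, in blobs
    w=np.array([ray(n,q[0],z)[:2] for q in c],np.float32)*1000
                ~~~^^^^^^^^^^
  File "h.py", line 9, in ray
    K,T,_=cam(n); d=np.linalg.inv(K)@np.array([px[0],px[1],1]); d=T[:3,:3]@np.array([d[0],-d[1],-d[2]]); o=T[:3,3]
          ~~~^^^
  File "h.py", line 5, in cam
    m=camera_model(n); return np.array(m["mtx"]),np.array(m["extrinsics"]),m
ValueError: time passes only in moves, steps and waits
```

View pics/top0.png

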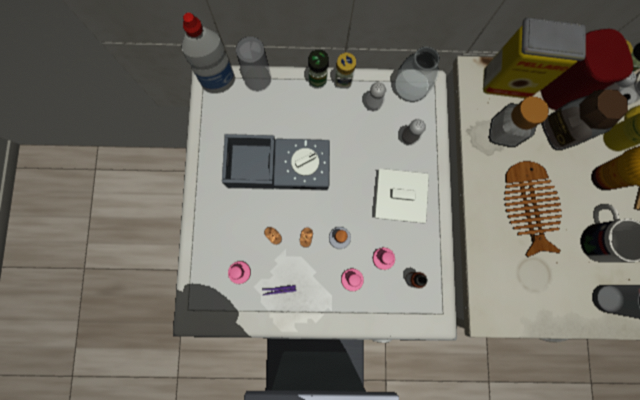

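The full view shows only two biscuits, at (273,235) and (306,237); the dark patch at lower left is the arm's shadow. I'll cache the camera model, then plan the feeder and lid yaws and the first biscuit.

```bash
sed -i 's/^def cam(n):/from functools import lru_cache\n@lru_cache\ndef cam(n):/' h.py
python3 - <<'E'
from h import *
im=cv2.imread("pics/top0.png"); h=cv2.cvtColor(im,cv2.COLOR_BGR2HSV)
g=np.zeros(im.shape[:2],bool); g[110:300,215:440]=1
print("white z.030/.065")
m=(h[:,:,2]>198)&(h[:,:,1]>11)&g
for z in(.03,.051,.071): print(z,[b for b in blobs("top",m,z,60)])
for t in(115,130):
  print("dark",[b for b in blobs("top",(h[:,:,2]<t)&(h[:,:,1]>15)&g,.045,1500)])
plan([.473,.110,.12],-44); plan([.471,.038,.12],80)
E
```

```text
white z.030/.065
0.03 [(381, -62, 'L', 43, 39, 'long yaw', -66, 'px', [353.0, 280.0]), (391, 175, 'L', 43, 37, 'long yaw', -59, 'px', [239.0, 274.0]), (422, -128, 'L', 42, 33, 'long yaw', -89, 'px', [383.0, 261.0]), (564, -169, 'L', 107, 107, 'long yaw', 85, 'px', [402.0, 195.0]), (635, 45, 'L', 56, 54, 'long yaw', 36, 'px', [303.0, 161.0])]
0.051 [(381, -60, 'L', 42, 38, 'long yaw', -66, 'px', [353.0, 280.0]), (391, 172, 'L', 42, 36, 'long yaw', -59, 'px', [239.0, 274.0]), (422, -124, 'L', 41, 33, 'long yaw', -89, 'px', [383.0, 261.0]), (560, -164, 'L', 105, 104, 'long yaw', 85, 'px', [402.0, 195.0]), (630, 44, 'L', 55, 53, 'long yaw', 36, 'px', [303.0, 161.0])]
0.071 [(382, -58, 'L', 41, 37, 'long yaw', -66, 'px', [353.0, 280.0]), (392, 169, 'L', 41, 36, 'long yaw', -59, 'px', [239.0, 274.0]), (421, -121, 'L', 41, 32, 'long yaw', -89, 'px', [383.0, 261.0]), (557, -160, 'L', 103, 102, 'long yaw', 85, 'px', [402.0, 195.0]), (624, 44, 'L', 54, 52, 'long yaw', 36, 'px', [303.0, 161.0])]
dark [(630, 106, 'L', 226, 115, 'long yaw', -90, 'px', [282.0, 161.0])]
dark [(630, 106, 'L', 226, 115, 'long yaw', -90, 'px', [282.0, 161.0])]
shift [-385.4 -354.4  106.7] az -70.4 q7 -0.21 dist 534
shift [-413.3 -420.8  106.7] az -14.4 q7 -0.21 dist 599
```

```bash
G='python3 -m handwheel'; $G '[[-385,-354,107,0,0,-70],[-385,-354,107,0,0,-70],[-385,-354,107,0,0,-70],[-385,-354,107,0,0,-70],[-385,-354,107,0,0,-70],[-385,-354,107,0,0,-70],[-385,-354,107,0,0,-70],[-385,-354,107,0,0,-70],[-385,-354,107,0,0,-70],[-385,-354,107,0,0,-70],[-385,-354,107,0,0,-70],[-385,-354,107,0,0,-70]]' -0.1 15
python3 - <<'E'
from h import *
plan([.473,.110,.12],-44)
im=snapshot("scene"); s=[(d["xyz"],d["p"]) for d in pinpoint("scene","biscuit_1")]; print(s)
cv2.imwrite("pics/s1.png",cv2.resize(im[130:350,200:480],None,fx=2.7,fy=2.7))
E
```

```text
t: 2.2
tcp_pos: [0.4746, 0.1026, 0.1185]
tool_rot: [1.201, -2.9, 0.005]
wrist_force: [0.0, 0.4, 1.0]
finger_gap: 0.551
grasp_force: 0.0
shift [-4.1  6.3 -1.5] az -1.0 q7 1.86 dist 8
[([0.475, 0.1133, -0.0002], 0.71), ([0.4711, 0.0391, -0.0036], 0.51), ([0.467, -0.0362, 0.0051], 0.33)]
```

View pics/s1.png

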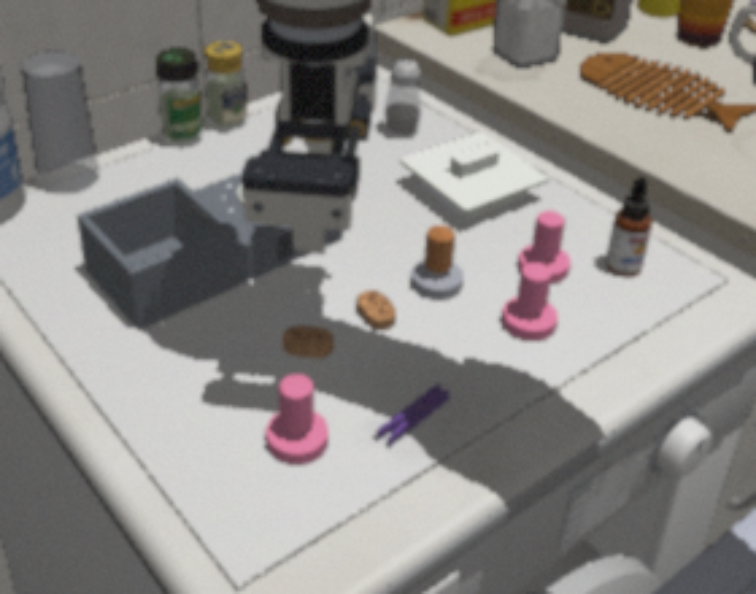

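The crop shows the gripper above the first biscuit at (308,340), with nothing disturbed. Going down.

```bash
G='python3 -m handwheel'; $G '[[-4,6,0,0,0,0],[-4,6,0,0,0,0]]'; python3 -c "
from h import *
plan([.474,.111,.005],-44)"
```

```text
t: 2.5
tcp_pos: [0.4708, 0.1208, 0.1202]
tool_rot: [-1.223, 2.892, 0.002]
wrist_force: [-0.0, 0.2, 0.5]
finger_gap: 0.548
grasp_force: 0.0
shift [  5.   -9.1 115.2] az -0.1 q7 1.84 dist 116
```

```bash
G='python3 -m handwheel'; $G '[[5,-9,40,0,0,0],[5,-9,80,0,0,0],[5,-9,100,0,0,0],[5,-9,115,0,0,0],[5,-9,115,0,0,0],[5,-9,115,0,0,0]]'; $G '[[0,0,0,0,0,0],[0,0,0,0,0,0],[0,0,0,0,0,0],[0,0,0,0,0,0],[0,0,0,0,0,0]]' 0.9 15
```

```text
t: 3.1
tcp_pos: [0.4746, 0.1089, 0.0053]
tool_rot: [-1.22, 2.894, 0.0]
wrist_force: [0.6, 0.5, 0.3]
finger_gap: 0.551
grasp_force: 0.0
t: 3.6
tcp_pos: [0.4749, 0.1077, 0.0053]
tool_rot: [-1.217, 2.895, -0.001]
wrist_force: [-1.5, 0.5, 6.9]
finger_gap: 0.281
grasp_force: 15.0
```

```bash
G='python3 -m handwheel'; $G '[[0,0,-50,0,0,0],[0,0,-100,0,0,0],[0,0,-120,0,0,0],[0,0,-120,0,0,0]]'; python3 -c "
from h import *
plan([.63,.166,.125]);plan([.63,.166,.050])"
```

```text
t: 4.0
tcp_pos: [0.4769, 0.1082, 0.1279]
tool_rot: [-1.215, 2.89, -0.003]
wrist_force: [0.7, -0.3, -0.3]
finger_gap: 0.28
grasp_force: 15.0
shift [-148.4  -68.9    4. ] az 0 q7 1.86 dist 164
shift [-148.   -68.6   79. ] az 0 q7 1.86 dist 181
```

```bash
G='python3 -m handwheel'; $G '[[-40,-18,0,0,0,0],[-80,-37,0,0,0,0],[-120,-55,0,0,0,0],[-148,-69,0,0,0,0],[-148,-69,0,0,0,0],[-148,-69,0,0,0,0],[-148,-69,40,0,0,0],[-148,-69,78,0,0,0],[-148,-69,78,0,0,0],[-148,-69,78,0,0,0]]';  $G '[[0,0,0,0,0,0],[0,0,0,0,0,0],[0,0,0,0,0,0]]' 0.15; $G '[[0,0,-50,0,0,0],[0,0,-80,0,0,0],[0,0,-80,0,0,0]]'; python3 -c "
from h import *
plan([.471,.038,.120],80); plan([.471,.038,.120],80,True)
snapshot('top');snapshot('scene')
for n in ('top','scene'): print([(np.round(d['xyz'],3).tolist(),round(d['p'],2)) for d in pinpoint(n,'biscuit_1')])
"
```

```text
t: 5.0
tcp_pos: [0.6254, 0.1646, 0.0462]
tool_rot: [1.217, -2.893, -0.001]
wrist_force: [0.9, 1.1, -0.3]
finger_gap: 0.281
grasp_force: 15.0
t: 5.3
tcp_pos: [0.6284, 0.1655, 0.0487]
tool_rot: [-1.216, 2.893, -0.001]
wrist_force: [0.4, 0.9, -0.4]
finger_gap: 0.419
grasp_force: 0.0
t: 5.6
tcp_pos: [0.6311, 0.1669, 0.1332]
tool_rot: [-1.213, 2.886, -0.002]
wrist_force: [0.3, 1.0, 0.3]
finger_gap: 0.428
grasp_force: 0.0
shift [204.2  24.3  11.2] az 55.6 q7 1.82 dist 206
shift [204.2  24.3  11.2] az -124.4 q7 1.82 dist 206
[]
[([0.472, 0.038, -0.002], 0.56)]
```

```bash
G='python3 -m handwheel'; $G '[[50,6,5,0,0,8],[100,12,11,0,0,16],[150,18,11,0,0,24],[204,24,11,0,0,32],[204,24,11,0,0,40],[204,24,11,0,0,48],[204,24,11,0,0,56],[204,24,11,0,0,56],[204,24,11,0,0,56],[204,24,11,0,0,56]]' -0.1; python3 -c "
from h import *
plan([.471,.038,.005],80)
snapshot('scene')
for n in ('scene',): print([(np.round(d['xyz'],3).tolist(),round(d['p'],2)) for d in pinpoint(n,'biscuit_1')])
"
```

```text
t: 6.8
tcp_pos: [0.4669, 0.0364, 0.1152]
tool_rot: [-0.28, -3.128, 0.0]
wrist_force: [-0.4, 0.5, 0.3]
finger_gap: 0.552
grasp_force: 0.0
shift [ -3.9   2.3 110.2] az -0.2 q7 1.13 dist 110
[([0.468, 0.036, -0.003], 0.43)]
```

```bash
G='python3 -m handwheel'; $G '[[-2,1,40,0,0,0],[-2,1,80,0,0,0],[-2,1,100,0,0,0],[-2,1,111,0,0,0],[-2,1,111,0,0,0],[-2,1,111,0,0,0]]'; $G '[[0,0,0,0,0,0],[0,0,0,0,0,0],[0,0,0,0,0,0],[0,0,0,0,0,0],[0,0,0,0,0,0]]' 0.9 15;  $G '[[0,0,-50,0,0,0],[0,0,-100,0,0,0],[0,0,-120,0,0,0],[0,0,-120,0,0,0],[0,0,-120,0,0,0]]'; python3 -c "
from h import *
plan([.63,.166,.125]);plan([.63,.166,.050])"
```

```text
t: 7.5
tcp_pos: [0.4701, 0.0371, 0.0053]
tool_rot: [0.284, 3.128, 0.0]
wrist_force: [0.7, 0.1, 0.1]
finger_gap: 0.549
grasp_force: 0.0
t: 8.0
tcp_pos: [0.47, 0.0369, 0.0053]
tool_rot: [0.284, 3.128, 0.0]
wrist_force: [-0.9, -1.8, 7.2]
finger_gap: 0.28
grasp_force: 15.0
t: 8.5
tcp_pos: [0.4694, 0.0367, 0.1248]
tool_rot: [0.285, 3.128, -0.0]
wrist_force: [-0.0, 0.5, -0.1]
finger_gap: 0.281
grasp_force: 15.0
shift [-1.346e+02  1.562e+02 -1.000e-01] az 0 q7 1.13 dist 206
shift [-134.5  156.2   74.9] az 0 q7 1.13 dist 219
```

```bash
G='python3 -m handwheel'; $G '[[-30,35,0,0,0,0],[-60,70,0,0,0,0],[-90,105,0,0,0,0],[-120,140,0,0,0,0],[-134,156,0,0,0,0],[-134,156,0,0,0,0],[-134,156,0,0,0,0],[-134,156,0,0,0,0],[-134,156,40,0,0,0],[-134,156,72,0,0,0],[-134,156,72,0,0,0],[-134,156,72,0,0,0]]';  $G '[[0,0,0,0,0,0],[0,0,0,0,0,0],[0,0,0,0,0,0]]' 0.15; $G '[[0,0,-50,0,0,0],[0,0,-90,0,0,0],[0,0,-90,0,0,0]]'; python3 -c "
from h import *
for n in ('top','scene'):
  im=snapshot(n); print([(np.round(d['xyz'],3).tolist(),round(d['p'],2)) for d in pinpoint(n,'biscuit_1')],[(np.round(d['xyz'],3).tolist(),round(d['p'],2)) for d in pinpoint(n,'tamper')])
plan([.564,-.169,.13],85); plan([.564,-.169,.13],85,True)
"
```

```text
t: 9.7
tcp_pos: [0.6285, 0.1651, 0.0527]
tool_rot: [-0.286, -3.127, 0.001]
wrist_force: [0.4, -0.5, 0.2]
finger_gap: 0.28
grasp_force: 15.0
t: 10.0
tcp_pos: [0.6305, 0.1664, 0.0545]
tool_rot: [0.285, 3.126, 0.001]
wrist_force: [-0.4, 0.4, -0.3]
finger_gap: 0.42
grasp_force: 0.0
t: 10.3
tcp_pos: [0.6342, 0.168, 0.1504]
tool_rot: [0.283, 3.117, 0.007]
wrist_force: [0.8, -0.5, 0.3]
finger_gap: 0.425
grasp_force: 0.0
[([0.635, 0.044, 0.062], 0.17)] [([0.47, -0.036, 0.001], 0.85), ([0.425, -0.13, 0.003], 0.63), ([0.381, -0.058, -0.001], 0.62)]
[] [([0.468, -0.033, 0.006], 0.71), ([0.429, -0.127, 0.002], 0.7), ([0.382, -0.062, -0.001], 0.68), ([0.632, 0.165, 0.016], 0.67), ([0.399, 0.18, -0.005], 0.66)]
shift [   2.9 -340.8   11.8] az -5.4 q7 0.93 dist 341
shift [   2.9 -340.8   11.8] az 174.6 q7 0.93 dist 341
```

```bash
G='python3 -m handwheel'; $G '[[0,-40,5,0,0,7],[1,-80,12,0,0,14],[2,-120,12,0,0,21],[3,-160,12,0,0,28],[3,-200,12,0,0,35],[3,-240,12,0,0,42],[3,-280,12,0,0,49],[3,-320,12,0,0,56],[3,-340,12,0,0,63],[3,-340,12,0,0,70],[3,-340,12,0,0,77],[3,-340,12,0,0,84]]' -0.2;$G '[[0,0,0,0,0,0],[0,0,0,0,0,0],[0,0,0,0,0,0],[0,0,0,0,0,0]]'; python3 -c "
from h import *
for n in ('top','scene'):
  im=snapshot(n); cv2.imwrite('pics/%s2.png'%n,im);print([(t,np.round(d['xyz'],3).tolist(),round(d['p'],2)) for t in('lid_pad','lid','feeder_mouth','dial_grip') for d in pinpoint(n,t)])
plan([.564,-.169,.13],-5)
top=cv2.imread('pics/top2.png')
g=masks(top)['brown'];g[:,450:]=0
print(blobs('top',g,.01))
a=cv2.resize(top[110:310,215:455],None,fx=3,fy=3)
cv2.imwrite('pics/t2.png',a)
"
```

```text
t: 11.8
tcp_pos: [0.5641, -0.1679, 0.1294]
tool_rot: [-2.31, -2.127, 0.002]
wrist_force: [0.7, 0.1, 0.4]
finger_gap: 0.603
grasp_force: 0.0
t: 12.2
tcp_pos: [0.565, -0.1677, 0.1305]
tool_rot: [-2.303, -2.136, 0.0]
wrist_force: [0.6, -0.0, -1.0]
finger_gap: 0.603
grasp_force: 0.0
[('lid_pad', [0.559, -0.167, 0.046], 0.61), ('lid', [0.563, -0.169, -0.002], 0.77), ('feeder_mouth', [0.628, 0.166, 0.073], 0.83), ('feeder_mouth', [0.562, -0.163, 0.045], 0.23), ('dial_grip', [0.631, 0.042, 0.06], 0.77), ('dial_grip', [0.634, 0.167, 0.017], 0.56)]
[('lid_pad', [0.563, -0.167, 0.048], 0.79), ('lid', [0.566, -0.166, 0.003], 0.79), ('lid', [0.633, 0.1, 0.002], 0.32), ('feeder_mouth', [0.63, 0.163, 0.066], 0.75), ('dial_grip', [0.629, 0.046, 0.062], 0.8), ('dial_grip', [0.784, -0.111, 0.001], 0.73)]
shift [-1.3 -1.   0.7] az 0.6 q7 0.2 dist 2
[(476, -39, 'L', 23, 23, 'long yaw', -26, 'px', [341.0, 236.0]), (635, 168, 'L', 49, 34, 'long yaw', 14, 'px', [250.0, 162.0]), (969, 318, 'L', 63, 42, 'long yaw', 4, 'px', [191.0, 24.0])]
```

View pics/t2.png

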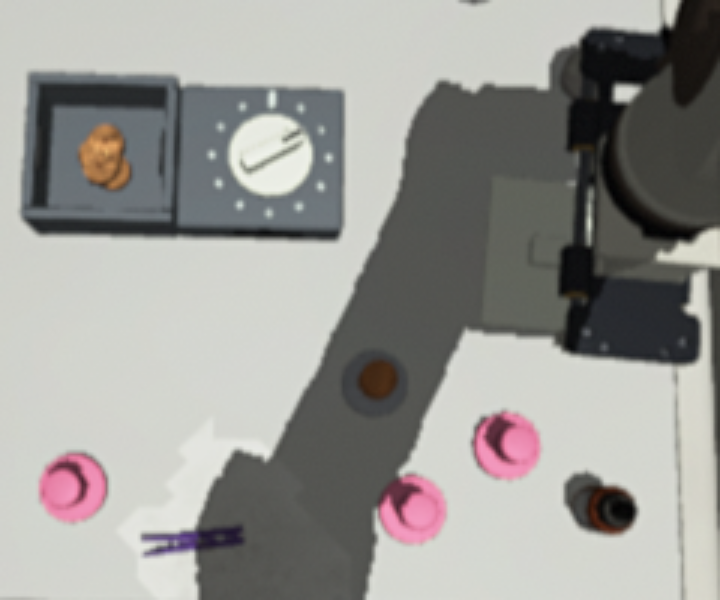

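Both biscuits lie in the bin at (105,158). The lid is undisturbed under the gripper and the tamper is at (375,380). Now I grasp the lid pad.

```bash
G='python3 -m handwheel'; $G '[[-1,-2,40,0,0,0],[-1,-2,75,0,0,0],[-1,-2,90,0,0,0],[-1,-2,97,0,0,0],[-1,-2,97,0,0,0],[-1,-2,97,0,0,0],[-1,-2,97,0,0,0]]'; $G '[[0,0,0,0,0,0],[0,0,0,0,0,0],[0,0,0,0,0,0],[0,0,0,0,0,0],[0,0,0,0,0,0]]' 0.9 30;  $G '[[0,0,-30,0,0,0],[0,0,-70,0,0,0],[0,0,-110,0,0,0],[0,0,-130,0,0,0],[0,0,-130,0,0,0],[0,0,-130,0,0,0]]'; python3 -c "
from h import *
plan([.63,.165,.163],0)"
```

```text
t: 13.4
tcp_pos: [0.5644, -0.169, 0.0353]
tool_rot: [2.303, 2.133, 0.002]
wrist_force: [-0.4, -0.7, 0.7]
finger_gap: 0.6
grasp_force: 0.0
t: 13.9
tcp_pos: [0.5632, -0.1686, 0.0338]
tool_rot: [2.305, 2.135, 0.0]
wrist_force: [0.7, 0.1, -0.2]
finger_gap: 0.214
grasp_force: 20.3
t: 14.5
tcp_pos: [0.5627, -0.1684, 0.1634]
tool_rot: [-2.305, -2.135, -0.0]
wrist_force: [-0.1, 0.2, -1.0]
finger_gap: 0.22
grasp_force: 30.0
shift [337.6  41.5   0.4] az -4.4 q7 0.2 dist 340
```

```bash
G='python3 -m handwheel'; $G '[[40,5,0,0,0,0],[80,10,0,0,0,-1],[120,15,0,0,0,-2],[160,20,0,0,0,-3],[200,25,0,0,0,-4],[240,30,0,0,0,-4.5],[280,35,0,0,0,-4.5],[320,40,0,0,0,-4.5],[337,41,0,0,0,-4.5],[337,41,0,0,0,-4.5],[337,41,0,0,0,-4.5],[337,41,0,0,0,-4.5]]';$G '[[0,0,0,0,0,0],[0,0,0,0,0,0],[0,0,0,0,0,0]]'; python3 -c "
from h import *
plan([.63,.164,.12],0)
for n in ('top','scene'):
  im=snapshot(n); cv2.imwrite('pics/%s3.png'%n,im);print([(t,np.round(d['xyz'],3).tolist(),round(d['p'],2)) for t in('lid_pad','lid','feeder_mouth','dial_grip') for d in pinpoint(n,t)])
top=cv2.imread('pics/top3.png');sc=cv2.imread('pics/scene3.png')
a=np.hstack([cv2.resize(top[60:230,190:350],(480,510)),cv2.resize(sc[130:266,220:300],(300,510))])
cv2.imwrite('pics/t3.png',a)
"
```

```text
t: 15.7
tcp_pos: [0.6294, 0.1611, 0.1627]
tool_rot: [2.223, 2.22, -0.004]
wrist_force: [0.8, -0.4, -0.3]
finger_gap: 0.216
grasp_force: 30.0
t: 16.0
tcp_pos: [0.6299, 0.1633, 0.1639]
tool_rot: [2.221, 2.222, 0.0]
wrist_force: [0.3, 0.0, -1.5]
finger_gap: 0.213
grasp_force: 30.0
shift [ 0.7  0.1 43.9] az 0.0 q7 -0.31 dist 44
[('lid', [0.63, 0.163, 0.127], 0.66), ('lid', [0.383, -0.192, -0.0], 0.65), ('dial_grip', [0.632, 0.044, 0.061], 0.74)]
[('lid_pad', [0.628, 0.161, 0.179], 0.97), ('lid_pad', [0.784, -0.112, -0.002], 0.63), ('lid_pad', [0.632, 0.1, -0.0], 0.19), ('lid', [0.632, 0.168, 0.133], 0.64), ('feeder_mouth', [0.628, 0.162, 0.065], 0.7), ('dial_grip', [0.627, 0.047, 0.061], 0.87)]
```

View pics/t3.png

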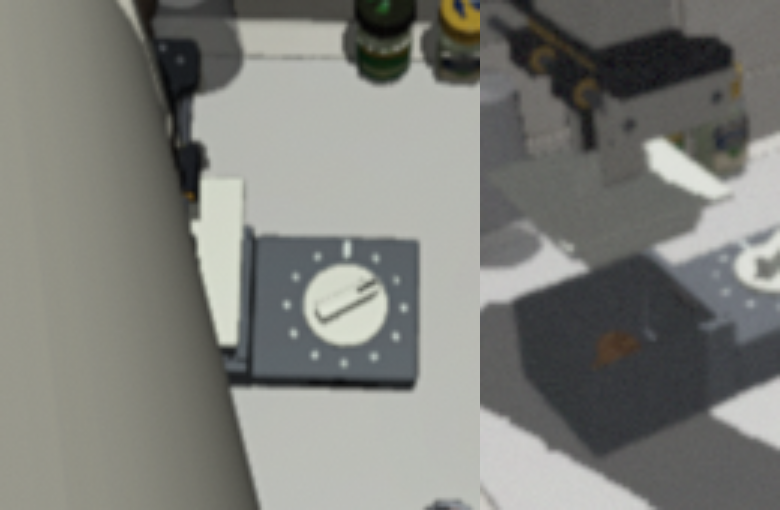

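The lid is held level over the bin, its right edge at about x=243, y 180–345 in the crop. I'll hold that edge against the plate geometry and the deck edge at x=417.

```bash
python3 -c "
from h import *
f=lambda p:(190+p[0]/3,60+p[1]/3)
for p,z in(((243,179),.161),((242,345),.161),((418,241),.045),((415,378),.045),((258,238),.045),((347,303),.051)): print(p,ray('top',f(p),z).round(4))"
```

```text
(243, 179) [0.6818 0.1083 0.161 ]
(242, 345) [0.5737 0.1051 0.161 ]
(418, 241) [ 0.6792 -0.0092  0.045 ]
(415, 378) [ 0.5778 -0.0081  0.045 ]
(258, 238) [0.6789 0.1068 0.045 ]
(347, 303) [0.6302 0.0413 0.051 ]
```

```bash
G='python3 -m handwheel'; $G '[[1.5,0.5,20,0,0,1],[1.5,0.5,40,0,0,1],[1.5,0.5,55,0,0,1],[1.5,0.5,64,0,0,1],[1.5,0.5,64,0,0,1],[1.5,0.5,64,0,0,1],[1.5,0.5,64,0,0,1]]'; $G '[[0,0,4,0,0,0],[0,0,8,0,0,0],[0,0,8,0,0,0],[0,0,8,0,0,0]]'
```

```text
t: 17.2
tcp_pos: [0.6311, 0.166, 0.1008]
tool_rot: [2.238, 2.203, 0.003]
wrist_force: [0.3, 0.6, -0.9]
finger_gap: 0.217
grasp_force: 30.0
t: 17.6
tcp_pos: [0.6312, 0.1652, 0.0925]
tool_rot: [2.238, 2.202, 0.002]
wrist_force: [0.4, -2.0, 3.7]
finger_gap: 0.22
grasp_force: 30.0
```

```bash
G='python3 -m handwheel'; $G '[[0,0,-4,0,0,0],[-2,0,-4,0,0,0],[-2,0,-4,0,0,0],[-2,0,-2,0,0,0],[-2,0,0,0,0,0],[-2,0,0,0,0,0],[-2,0,0,0,0,0]]'; $G '[[0,0,2,0,0,0],[0,0,2,0,0,0],[0,0,2,0,0,0]]'
```

```text
t: 18.3
tcp_pos: [0.63, 0.1638, 0.0914]
tool_rot: [-2.238, -2.204, 0.001]
wrist_force: [-0.2, 0.4, -0.6]
finger_gap: 0.217
grasp_force: 30.0
t: 18.6
tcp_pos: [0.6302, 0.1635, 0.0896]
tool_rot: [2.239, 2.204, -0.0]
wrist_force: [1.4, -1.3, -1.3]
finger_gap: 0.213
grasp_force: 30.0
```

```bash
G='python3 -m handwheel'; $G '[[-0.5,0,1.5,0,0,0],[-0.5,0,1.5,0,0,0],[-0.5,0,1.5,0,0,0]]'; $G '[[0,0,1,0,0,0],[0,0,1,0,0,0],[0,0,1,0,0,0]]'
```

```text
t: 18.9
tcp_pos: [0.63, 0.1635, 0.0881]
tool_rot: [-2.238, -2.204, 0.0]
wrist_force: [-0.6, -0.3, -0.9]
finger_gap: 0.215
grasp_force: 30.0
t: 19.2
tcp_pos: [0.6301, 0.1634, 0.0872]
tool_rot: [-2.239, -2.204, 0.0]
wrist_force: [0.9, 0.1, -1.6]
finger_gap: 0.216
grasp_force: 30.0
```

```bash
G='python3 -m handwheel'; $G '[[0,0,1,0,0,0],[0,0,1,0,0,0],[0,0,1,0,0,0]]';  $G '[[0,0,0.7,0,0,0],[0,0,0.7,0,0,0],[0,0,0.7,0,0,0]]'
```

```text
t: 19.5
tcp_pos: [0.6301, 0.1633, 0.0862]
tool_rot: [-2.239, -2.204, 0.0]
wrist_force: [0.2, 0.4, -1.4]
finger_gap: 0.217
grasp_force: 30.0
t: 19.8
tcp_pos: [0.6303, 0.1633, 0.0858]
tool_rot: [2.239, 2.204, 0.0]
wrist_force: [-1.8, -0.6, 1.7]
finger_gap: 0.212
grasp_force: 30.0
```

```bash
G='python3 -m handwheel'; $G '[[0,0,0,0,0,0],[0,0,0,0,0,0],[0,0,0,0,0,0]]' 0.2; $G '[[0,0,-20,0,0,0],[0,0,-60,0,0,0],[0,0,-60,0,0,0]]'; python3 -c "
from h import *
plan([.470,-.036,.14]); 
for n in ('top','scene'):
  im=snapshot(n); cv2.imwrite('pics/%s4.png'%n,im);print([(t,np.round(d['xyz'],3).tolist(),round(d['p'],2)) for t in('lid_pad','lid','tamper') for d in pinpoint(n,t)])
top=cv2.imread('pics/top4.png');sc=cv2.imread('pics/scene4.png')
a=np.hstack([cv2.resize(top[100:270,190:350],(480,510)),cv2.resize(sc[150:286,220:300],(300,510))])
cv2.imwrite('pics/t4.png',a)
"
```

```text
t: 20.1
tcp_pos: [0.6302, 0.1633, 0.0854]
tool_rot: [-2.239, -2.204, 0.0]
wrist_force: [-0.9, 0.3, -0.2]
finger_gap: 0.384
grasp_force: 0.0
t: 20.4
tcp_pos: [0.6341, 0.1644, 0.1511]
tool_rot: [2.236, 2.201, 0.013]
wrist_force: [1.2, 1.3, 0.7]
finger_gap: 0.4
grasp_force: 0.0
shift [-203.  -161.     9.1] az 0 q7 -0.32 dist 259
[('lid_pad', [0.626, 0.164, 0.097], 0.86), ('lid_pad', [0.384, -0.192, -0.001], 0.24), ('lid', [0.629, 0.166, 0.051], 0.86), ('tamper', [0.472, -0.036, -0.0], 0.89), ('tamper', [0.379, -0.058, -0.002], 0.87), ('tamper', [0.426, -0.133, 0.002], 0.62)]
[('lid_pad', [0.631, 0.163, 0.1], 0.56), ('lid', [0.632, 0.169, 0.054], 0.7), ('lid', [0.702, -0.194, 0.003], 0.33), ('tamper', [0.468, -0.038, 0.003], 0.88), ('tamper', [0.382, -0.063, -0.003], 0.82), ('tamper', [0.396, 0.179, -0.003], 0.69), ('tamper', [0.428, -0.128, 0.002], 0.5)]
```

View pics/t4.png

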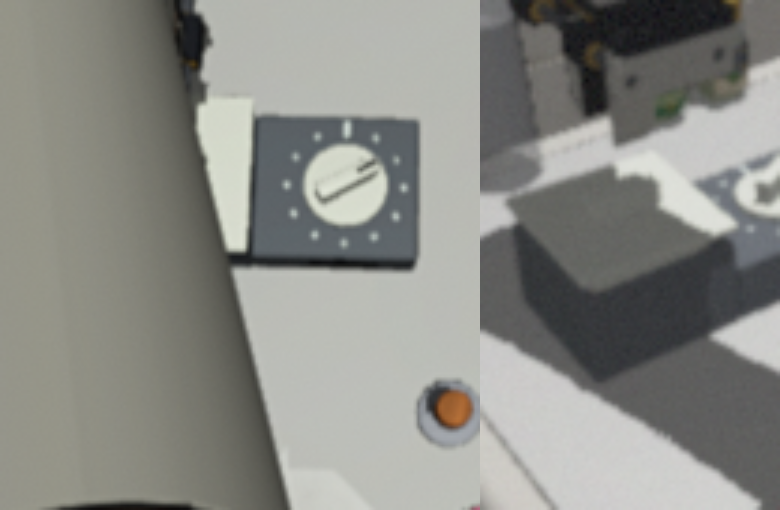

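The lid sits level and proud in the mouth, with pad z about 0.10 and the pad still in place. The tamper's handle is at (453,408) in the crop. Now I fetch it.

```bash
G='python3 -m handwheel'; $G '[[-40,-32,9,0,0,0],[-80,-64,9,0,0,0],[-120,-95,9,0,0,0],[-160,-127,9,0,0,0],[-200,-159,9,0,0,0],[-203,-160,9,0,0,0],[-203,-160,9,0,0,0],[-203,-160,9,0,0,0],[-203,-160,9,0,0,0]]' -0.4;  python3 -c "
from h import *
plan([.471,-.036,.028])
for n in ('top','scene'):
  im=snapshot(n); print([(np.round(d['xyz'],3).tolist(),round(d['p'],2)) for d in pinpoint(n,'tamper')])
"
```

```text
t: 21.7
tcp_pos: [0.4684, -0.0355, 0.1366]
tool_rot: [2.236, 2.207, 0.002]
wrist_force: [-0.6, 0.5, 0.4]
finger_gap: 0.702
grasp_force: 0.0
shift [ -0.5   2.5 108.6] az 0 q7 0.01 dist 109
[([0.392, 0.183, -0.001], 0.95)]
[([0.467, -0.035, 0.002], 0.88), ([0.428, -0.128, 0.003], 0.85), ([0.381, -0.063, -0.002], 0.81), ([0.393, 0.179, -0.002], 0.76)]
```

```bash
G='python3 -m handwheel'; $G '[[0,1,40,0,0,0],[0,1,75,0,0,0],[0,1,95,0,0,0],[0,1,109,0,0,0],[0,1,109,0,0,0],[0,1,109,0,0,0],[0,1,109,0,0,0]]'; $G '[[0,0,0,0,0,0],[0,0,0,0,0,0],[0,0,0,0,0,0],[0,0,0,0,0,0],[0,0,0,0,0,0]]' 0.9 35;  $G '[[0,0,-30,0,0,0],[0,0,-70,0,0,0],[0,0,-110,0,0,0],[0,0,-150,0,0,0],[0,0,-150,0,0,0],[0,0,-150,0,0,0],[0,0,-150,0,0,0]]'; python3 -c "
from h import *
plan([.63,.163,.178],0)
snapshot('scene');print([(np.round(d['xyz'],3).tolist(),round(d['p'],2)) for d in pinpoint('scene','tamper')],[(np.round(d['xyz'],3).tolist(),round(d['p'],2)) for d in pinpoint('scene','lid_pad')])"
```

```text
t: 22.6
tcp_pos: [0.4689, -0.0371, 0.0283]
tool_rot: [2.238, 2.204, 0.002]
wrist_force: [0.0, -0.1, -0.2]
finger_gap: 0.701
grasp_force: 0.0
t: 23.1
tcp_pos: [0.469, -0.0373, 0.0279]
tool_rot: [2.238, 2.203, 0.002]
wrist_force: [3.1, -0.2, 1.4]
finger_gap: 0.314
grasp_force: 1.0
t: 23.8
tcp_pos: [0.4664, -0.0372, 0.1759]
tool_rot: [-2.237, -2.202, 0.004]
wrist_force: [-0.2, 0.1, -2.8]
finger_gap: 0.271
grasp_force: 35.0
shift [202.7 160.4  -2.6] az -0.9 q7 0.01 dist 258
[([0.462, -0.034, 0.152], 0.76), ([0.385, -0.06, -0.001], 0.68), ([0.429, -0.129, 0.002], 0.67), ([0.394, 0.181, -0.004], 0.62)] [([0.631, 0.164, 0.103], 0.96)]
```

```bash
G='python3 -m handwheel'; $G '[[38,30,-2,0,0,-1],[76,60,-2,0,0,-1],[114,90,-2,0,0,-1],[152,120,-2,0,0,-1],[190,150,-2,0,0,-1],[203,161,-2,0,0,-1],[203,161,-2,0,0,-1],[203,161,-2,0,0,-1],[203,161,-2,0,0,-1],[203,161,-2,0,0,-1]]';  python3 -c "
from h import *
plan([.63,.163,.135],0)
for n in ('top','scene'):
  im=snapshot(n); print([(np.round(d['xyz'],3).tolist(),round(d['p'],2)) for t in('tamper','lid_pad') for d in pinpoint(n,t)])
  if n=='scene': cv2.imwrite('pics/t5.png',cv2.resize(im[120:270,190:340],(600,600)))
"
```

```text
t: 24.95
tcp_pos: [0.6317, 0.1614, 0.1793]
tool_rot: [2.222, 2.221, -0.002]
wrist_force: [0.5, 0.2, -2.3]
finger_gap: 0.275
grasp_force: 35.0
shift [ 1.6 -1.6 44.3] az -0.0 q7 -0.31 dist 44
[([0.382, -0.057, -0.0], 0.7), ([0.423, -0.13, 0.002], 0.68)]
[([0.627, 0.163, 0.149], 0.78), ([0.393, 0.178, -0.0], 0.71), ([0.383, -0.064, -0.001], 0.63), ([0.427, -0.13, 0.002], 0.57), ([0.63, 0.161, 0.101], 0.62), ([0.7, -0.194, 0.001], 0.37)]
```

View pics/t5.png

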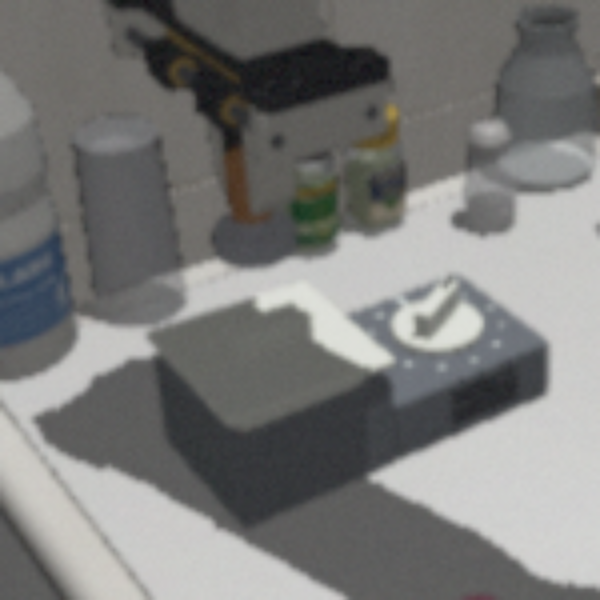

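The tamper is held upright at (255,240) over the lid. Lowering it onto the pad in small steps.

```bash
G='python3 -m handwheel'; $G '[[1,0,20,0,0,0],[1,0,38,0,0,0],[1,0,42,0,0,0],[1,0,42,0,0,0],[1,0,42,0,0,0],[1,0,42,0,0,0]]'; $G '[[0,0,4,0,0,0],[0,0,8,0,0,0],[0,0,8,0,0,0],[0,0,8,0,0,0]]'; $G '[[0,0,2,0,0,0],[0,0,2,0,0,0],[0,0,2,0,0,0]]'
```

```text
t: 25.85
tcp_pos: [0.6331, 0.1645, 0.1388]
tool_rot: [2.219, 2.223, 0.003]
wrist_force: [-0.3, 1.5, -1.9]
finger_gap: 0.274
grasp_force: 35.0
t: 26.25
tcp_pos: [0.633, 0.1645, 0.1304]
tool_rot: [2.219, 2.223, 0.003]
wrist_force: [0.3, -0.0, 1.7]
finger_gap: 0.276
grasp_force: 35.0
t: 26.55
tcp_pos: [0.6327, 0.1645, 0.1279]
tool_rot: [2.219, 2.223, 0.002]
wrist_force: [0.9, -0.3, 1.9]
finger_gap: 0.279
grasp_force: 35.0
```

```bash
G='python3 -m handwheel'; $G '[[0,0,2,0,0,0],[0,0,2,0,0,0],[0,0,2,0,0,0]]'; $G '[[0,0,2,0,0,0],[0,0,2,0,0,0],[0,0,2,0,0,0]]';  $G '[[0,0,2,0,0,0],[0,0,2,0,0,0],[0,0,2,0,0,0]]'
```

```text
t: 26.85
tcp_pos: [0.6309, 0.1638, 0.1242]
tool_rot: [-2.218, -2.222, 0.004]
wrist_force: [0.5, -0.3, -2.5]
finger_gap: 0.278
grasp_force: 35.0
t: 27.15
tcp_pos: [0.6318, 0.1642, 0.123]
tool_rot: [-2.219, -2.223, 0.001]
wrist_force: [-0.3, 0.8, -2.6]
finger_gap: 0.274
grasp_force: 35.0
t: 27.45
tcp_pos: [0.6321, 0.1642, 0.1214]
tool_rot: [-2.219, -2.223, 0.0]
wrist_force: [-0.1, 0.4, -1.9]
finger_gap: 0.276
grasp_force: 35.0
```

```bash
G='python3 -m handwheel'; $G '[[0,0,2,0,0,0],[0,0,4,0,0,0],[0,0,4,0,0,0],[0,0,4,0,0,0]]'; $G '[[0,0,2,0,0,0],[0,0,2,0,0,0],[0,0,2,0,0,0]]';  $G '[[0,0,2,0,0,0],[0,0,2,0,0,0],[0,0,2,0,0,0]]'
```

```text
t: 27.85
tcp_pos: [0.6326, 0.1643, 0.1195]
tool_rot: [2.219, 2.223, 0.002]
wrist_force: [-4.8, -1.5, 9.1]
finger_gap: 0.275
grasp_force: 35.0
t: 28.15
tcp_pos: [0.6327, 0.1644, 0.1195]
tool_rot: [2.219, 2.223, 0.002]
wrist_force: [-8.7, -3.2, 20.3]
finger_gap: 0.273
grasp_force: 35.0
t: 28.45
tcp_pos: [0.6328, 0.1644, 0.1194]
tool_rot: [2.219, 2.222, 0.003]
wrist_force: [-12.9, -3.7, 31.2]
finger_gap: 0.274
grasp_force: 35.1
```

The lid has dropped about 11 mm to a hard stop, so it's home. Now I take the tamper back to its place.

```bash
G='python3 -m handwheel'; $G '[[0,0,-10,0,0,0],[0,0,-50,0,0,0],[0,0,-70,0,0,0],[0,0,-70,0,0,0],[0,0,-70,0,0,0],[0,0,-70,0,0,0]]'; python3 -c "
from h import *
plan([.47,-.036,.17]); plan([.47,-.036,.034])
for n in ('top','scene'):
  im=snapshot(n); print([(t,np.round(d['xyz'],3).tolist(),round(d['p'],2)) for t in('tamper','lid_pad','lid','dial_grip') for d in pinpoint(n,t)])
"
```

```text
t: 29.05
tcp_pos: [0.6308, 0.1638, 0.1813]
tool_rot: [-2.218, -2.222, 0.005]
wrist_force: [-0.7, -0.3, -3.2]
finger_gap: 0.276
grasp_force: 35.0
shift [-199.5 -161.1   12. ] az 0 q7 -0.31 dist 257
shift [-199.4 -160.6  148. ] az 0 q7 -0.31 dist 296
[('tamper', [0.381, -0.058, 0.002], 0.83), ('tamper', [0.423, -0.132, 0.0], 0.78), ('lid_pad', [0.626, 0.165, 0.086], 0.63), ('lid', [0.629, 0.161, 0.039], 0.89), ('dial_grip', [0.63, 0.043, 0.062], 0.56)]
[('tamper', [0.426, -0.128, 0.004], 0.88), ('tamper', [0.382, -0.064, -0.004], 0.81), ('tamper', [0.631, 0.164, 0.154], 0.78), ('tamper', [0.396, 0.179, -0.002], 0.69), ('lid_pad', [0.629, 0.163, 0.088], 0.76), ('lid_pad', [0.63, 0.167, 0.043], 0.53), ('lid', [0.628, 0.166, 0.043], 0.85), ('dial_grip', [0.629, 0.046, 0.059], 0.59)]
```

```bash
G='python3 -m handwheel'; $G '[[-38,-31,5,0,0,0],[-76,-62,10,0,0,0],[-114,-93,10,0,0,0],[-152,-123,10,0,0,0],[-190,-154,10,0,0,0],[-199,-161,10,0,0,0],[-199,-161,10,0,0,0],[-199,-161,10,0,0,0],[-199,-161,50,0,0,0],[-199,-161,90,0,0,0],[-199,-161,120,0,0,0],[-199,-161,140,0,0,0]]'; $G '[[0,0,0,0,0,0],[0,0,0,0,0,0],[0,0,0,0,0,0]]'
```

```text
t: 30.75
tcp_pos: [0.4717, -0.0329, 0.0413]
tool_rot: [-2.215, -2.226, 0.001]
wrist_force: [-0.6, -0.2, -3.0]
finger_gap: 0.277
grasp_force: 35.0
t: 31.05
tcp_pos: [0.4733, -0.0344, 0.0447]
tool_rot: [2.217, 2.223, 0.003]
wrist_force: [0.0, 0.6, -3.4]
finger_gap: 0.278
grasp_force: 35.0
```

```bash
G='python3 -m handwheel'; $G '[[0,0,5,0,0,0],[0,0,9,0,0,0],[0,0,11,0,0,0],[0,0,11,0,0,0],[0,0,11,0,0,0]]'; $G '[[0,0,2,0,0,0],[0,0,2,0,0,0],[0,0,2,0,0,0]]'; $G '[[0,0,1,0,0,0],[0,0,1,0,0,0],[0,0,1,0,0,0]]'
```

```text
t: 31.55
tcp_pos: [0.4715, -0.0351, 0.0325]
tool_rot: [-2.22, -2.223, 0.0]
wrist_force: [-0.5, 0.5, -2.7]
finger_gap: 0.278
grasp_force: 35.0
t: 31.85
tcp_pos: [0.4717, -0.0351, 0.0305]
tool_rot: [2.219, 2.223, 0.0]
wrist_force: [-0.3, -0.1, -2.1]
finger_gap: 0.273
grasp_force: 35.0
t: 32.15
tcp_pos: [0.4717, -0.0351, 0.0305]
tool_rot: [2.219, 2.223, 0.0]
wrist_force: [-2.5, 0.9, 11.1]
finger_gap: 0.279
grasp_force: 35.0
```

Contact with the washer top. Releasing.

```bash
G='python3 -m handwheel'; $G '[[0,0,-1,0,0,0],[0,0,-1,0,0,0],[0,0,-1,0,0,0],[0,0,-1,0,0,0]]' -0.4; $G '[[0,0,-30,0,0,0],[0,0,-70,0,0,0],[0,0,-110,0,0,0],[0,0,-110,0,0,0],[0,0,-110,0,0,0]]'; python3 -c "
from h import *
plan([.630,.044,.14],30);plan([.630,.044,.14],30,True)
for n in ('top','scene'):
  im=snapshot(n); cv2.imwrite('pics/%s6.png'%n,im);print([(t,np.round(d['xyz'],3).tolist(),round(d['p'],2)) for t in('tamper','dial_grip') for d in pinpoint(n,t)])
top=cv2.imread('pics/top6.png');sc=cv2.imread('pics/scene6.png')
a=np.hstack([cv2.resize(top[120:200,210:340],(780,480))[:, :400+80],cv2.resize(sc[140:290,260:360],(320,480))])
a=np.hstack([cv2.resize(top[125:205,265:345],(480,480),interpolation=cv2.INTER_CUBIC),cv2.resize(sc[140:290,260:360],(320,480))])
cv2.imwrite('pics/t6.png',a)
"
```

```text
t: 32.55
tcp_pos: [0.4716, -0.035, 0.0304]
tool_rot: [-2.219, -2.223, 0.0]
wrist_force: [-0.0, -0.4, 0.2]
finger_gap: 0.573
grasp_force: 0.0
t: 33.05
tcp_pos: [0.4723, -0.035, 0.1413]
tool_rot: [2.218, 2.222, 0.003]
wrist_force: [-0.1, 0.1, -0.6]
finger_gap: 0.697
grasp_force: 0.0
shift [ 78.8 157.9   1.7] az -29.9 q7 0.02 dist 176
shift [ 78.8 157.9   1.7] az 150.1 q7 0.02 dist 176
[('tamper', [0.396, 0.18, -0.005], 0.83), ('dial_grip', [0.63, 0.043, 0.062], 0.56)]
[('tamper', [0.468, -0.034, 0.004], 0.91), ('tamper', [0.381, -0.06, -0.002], 0.73), ('tamper', [0.394, 0.178, -0.001], 0.68), ('tamper', [0.427, -0.128, -0.0], 0.5), ('dial_grip', [0.631, 0.046, 0.063], 0.58)]
```

View pics/t6.png

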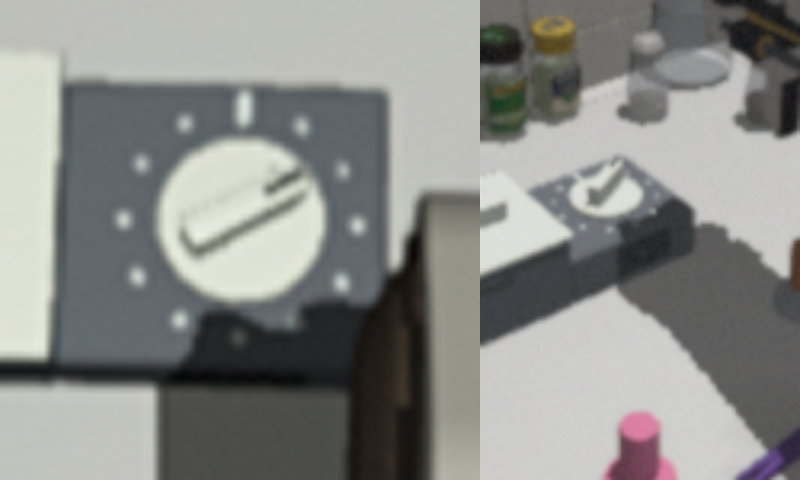

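The lid lies home on the rim. The dial pointer stripe at (283,180) points at the second mark, (343,170). I need three more clicks, 90° clockwise.

```bash
G='python3 -m handwheel'; $G '[[20,40,2,0,0,-8],[40,80,2,0,0,-16],[60,120,2,0,0,-24],[79,158,2,0,0,-30],[79,158,2,0,0,-30],[79,158,2,0,0,-30],[79,158,2,0,0,-30],[79,158,2,0,0,-30]]' 0.0; python3 -c "
from h import *
plan([.630,.0445,.055],30)
snapshot('scene');print([(np.round(d['xyz'],3).tolist(),round(d['p'],2)) for d in pinpoint('scene','dial_grip')])"
```

```text
t: 34.15
tcp_pos: [0.6282, 0.0431, 0.1382]
tool_rot: [-1.57, -2.72, 0.002]
wrist_force: [-0.0, 0.6, 0.3]
finger_gap: 0.501
grasp_force: 0.0
shift [ 0.3  2.4 83.2] az 0.0 q7 0.36 dist 83
[([0.628, 0.047, 0.062], 0.75), ([0.629, 0.165, 0.089], 0.65)]
```

```bash
G='python3 -m handwheel'; $G '[[0,1,30,0,0,0],[0,1,60,0,0,0],[0,1,78,0,0,0],[0,1,83,0,0,0],[0,1,83,0,0,0],[0,1,83,0,0,0],[0,1,83,0,0,0]]'; $G '[[0,0,0,0,0,0],[0,0,0,0,0,0],[0,0,0,0,0,0],[0,0,0,0,0,0],[0,0,0,0,0,0]]' 0.9 15; $G '[[0,0,0,0,0,6],[0,0,0,0,0,12],[0,0,0,0,0,18],[0,0,0,0,0,24],[0,0,0,0,0,30],[0,0,0,0,0,30],[0,0,0,0,0,30],[0,0,0,0,0,30]]'
```

```text
t: 34.95
tcp_pos: [0.6314, 0.0448, 0.0571]
tool_rot: [1.568, 2.72, 0.002]
wrist_force: [0.2, 0.7, -0.2]
finger_gap: 0.497
grasp_force: 0.0
t: 35.45
tcp_pos: [0.6301, 0.0447, 0.0555]
tool_rot: [-1.568, -2.722, 0.0]
wrist_force: [-0.5, 0.4, 1.9]
finger_gap: 0.127
grasp_force: 15.0
t: 36.25
tcp_pos: [0.6302, 0.0445, 0.0555]
tool_rot: [2.216, 2.226, -0.0]
wrist_force: [-0.5, -0.8, 0.9]
finger_gap: 0.211
grasp_force: 23.2
```

The gap opened from 12 to 19 mm, so the grip may have slackened. I'll hold a moment and look.

```bash
G='python3 -m handwheel'; $G '[[0,0,0,0,0,0],[0,0,0,0,0,0],[0,0,0,0,0,0],[0,0,0,0,0,0]]' 0.9 25;  python3 -c "
from h import *
p,r,s=tool(); print(np.round(s['moment'],3), r.as_matrix().round(3)[:,1])
sc=snapshot('scene');tp=snapshot('top')
cv2.imwrite('pics/t7.png',np.hstack([cv2.resize(tp[125:205,265:345],(400,400)),cv2.resize(sc[150:240,250:340],(400,400))]))"
```

```text
t: 36.65
tcp_pos: [0.6303, 0.0448, 0.0555]
tool_rot: [-2.22, -2.223, -0.001]
wrist_force: [-0.1, -0.8, -0.9]
finger_gap: 0.126
grasp_force: 25.0
[-0.209 -0.042 -0.052] [1.    0.001 0.   ]
```

View pics/t7.png

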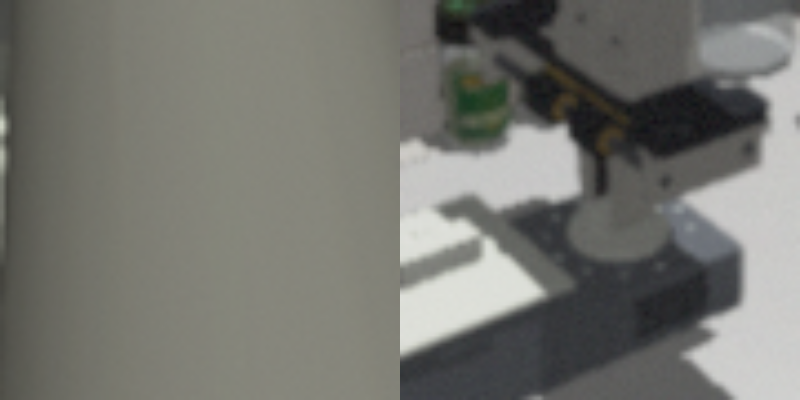

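The grip is flat on the bar again (11.6 mm), so the dial followed to mark 3. Two more clicks.

```bash
G='python3 -m handwheel'; $G '[[0,0,0,0,0,6],[0,0,0,0,0,12],[0,0,0,0,0,18],[0,0,0,0,0,24],[0,0,0,0,0,30],[0,0,0,0,0,30],[0,0,0,0,0,30],[0,0,0,0,0,30]]';$G '[[0,0,0,0,0,6],[0,0,0,0,0,12],[0,0,0,0,0,18],[0,0,0,0,0,24],[0,0,0,0,0,30],[0,0,0,0,0,30],[0,0,0,0,0,30],[0,0,0,0,0,30]]'; python3 -c "
from h import *
p,r,s=tool(); print(np.round(s['moment'],3), r.as_matrix().round(3)[:,1])"
```

```text
t: 37.55
tcp_pos: [0.6306, 0.0461, 0.0555]
tool_rot: [-2.716, -1.578, -0.002]
wrist_force: [3.7, 3.3, -2.7]
finger_gap: 0.195
grasp_force: 34.5
t: 38.35
tcp_pos: [0.6307, 0.0448, 0.0556]
tool_rot: [-3.033, -0.819, -0.001]
wrist_force: [4.4, 2.6, -2.9]
finger_gap: 0.219
grasp_force: 24.1
[ 0.402 -0.613  0.47 ] [ 0.503 -0.864  0.   ]
```

```bash
G='python3 -m handwheel'; $G '[[0,0,0,0,0,0],[0,0,0,0,0,0],[0,0,0,0,0,0],[0,0,0,0,0,0]]' 0.9 35;  python3 -c "
from h import *
p,r,s=tool(); print(np.round(s['moment'],3))"; $G '[[0,0,0,0,0,0],[0,0,0,0,0,0],[0,0,0,0,0,0]]' 0.9 50
```

```text
t: 38.75
tcp_pos: [0.6306, 0.0448, 0.0556]
tool_rot: [3.034, 0.816, 0.001]
wrist_force: [4.5, 1.5, -3.3]
finger_gap: 0.217
grasp_force: 31.7
[ 0.53  -0.881  0.62 ]
t: 39.05
tcp_pos: [0.6307, 0.0448, 0.0556]
tool_rot: [3.033, 0.817, 0.001]
wrist_force: [4.4, 1.0, -3.8]
finger_gap: 0.209
grasp_force: 42.7
```

Torque is far above the detent and the bar sits askew in the grip. I'll let go, back off and look.

```bash
G='python3 -m handwheel'; $G '[[0,0,0,0,0,0],[0,0,0,0,0,0],[0,0,0,0,0,0],[0,0,0,0,0,0]]' 0.0 15; $G '[[0,0,-40,0,0,0],[0,0,-80,0,0,0],[0,0,-80,0,0,0],[0,-50,-80,0,0,0],[0,-100,-80,0,0,0],[0,-150,-80,0,0,0],[0,-180,-80,0,0,0],[0,-180,-80,0,0,0],[0,-180,-80,0,0,0]]'; python3 -c "
from h import *
sc=snapshot('scene');tp=snapshot('top'); print(tool()[0])
cv2.imwrite('pics/t8.png',np.hstack([cv2.resize(tp[125:205,265:345],(400,400)),cv2.resize(sc[150:240,250:340],(400,400))]))"
```

```text
t: 39.45
tcp_pos: [0.6293, 0.0441, 0.0553]
tool_rot: [-3.034, -0.814, 0.003]
wrist_force: [0.3, 0.3, -1.1]
finger_gap: 0.485
grasp_force: 0.0
t: 40.35
tcp_pos: [0.5392, 0.2008, 0.1352]
tool_rot: [3.033, 0.819, -0.001]
wrist_force: [0.7, 0.3, -0.6]
finger_gap: 0.502
grasp_force: 0.0
[0.54050737 0.19863053 0.13536764]
```

View pics/t8.png

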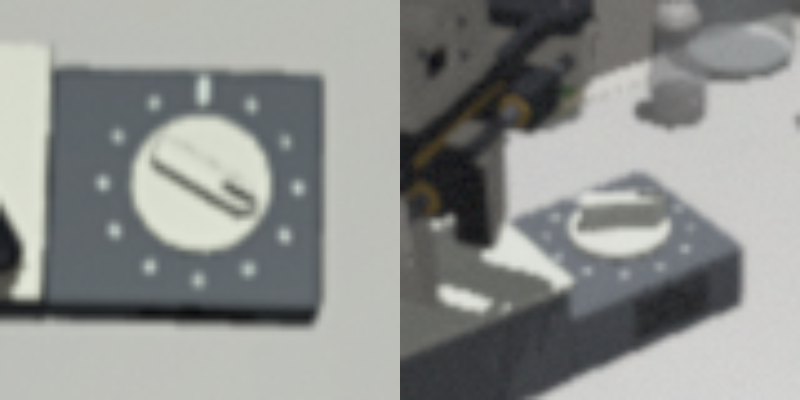

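The pointer at (240,200) faces the mark at (285,235), which is mark 4, so one click is left. I'll regrip square to the bar and turn more slowly.

```bash
G='python3 -m handwheel'; $G '[[0,50,0,0,0,-8],[0,100,0,0,0,-16],[0,150,0,0,0,-24],[0,180,0,0,0,-30],[0,180,0,0,0,-30],[0,180,0,0,0,-30],[0,180,0,0,0,-30],[0,180,0,0,0,-30]]'; python3 -c "
from h import *
plan([.630,.0445,.055],-30)"
```

```text
t: 41.25
tcp_pos: [0.6297, 0.0463, 0.1353]
tool_rot: [-2.717, -1.575, 0.0]
wrist_force: [0.3, 0.5, 0.5]
finger_gap: 0.499
grasp_force: 0.0
shift [-1.5  1.3 80.3] az 0.2 q7 -0.53 dist 80
```

```bash
G='python3 -m handwheel'; $G '[[-1,1,30,0,0,0],[-1,1,60,0,0,0],[-1,1,77,0,0,0],[-1,1,80,0,0,0],[-1,1,80,0,0,0],[-1,1,80,0,0,0],[-1,1,80,0,0,0]]'; $G '[[0,0,0,0,0,0],[0,0,0,0,0,0],[0,0,0,0,0,0],[0,0,0,0,0,0],[0,0,0,0,0,0]]' 0.9 30; $G '[[0,0,0,0,0,2],[0,0,0,0,0,4],[0,0,0,0,0,6],[0,0,0,0,0,8],[0,0,0,0,0,10],[0,0,0,0,0,12],[0,0,0,0,0,14],[0,0,0,0,0,16]]'; $G '[[0,0,0,0,0,2],[0,0,0,0,0,4],[0,0,0,0,0,6],[0,0,0,0,0,8],[0,0,0,0,0,10],[0,0,0,0,0,12],[0,0,0,0,0,14],[0,0,0,0,0,14],[0,0,0,0,0,14]]'
```

```text
t: 41.95
tcp_pos: [0.6319, 0.0436, 0.0571]
tool_rot: [2.718, 1.573, 0.004]
wrist_force: [-0.1, -0.4, 0.4]
finger_gap: 0.495
grasp_force: 0.0
t: 42.45
tcp_pos: [0.63, 0.0438, 0.0555]
tool_rot: [-2.718, -1.573, 0.002]
wrist_force: [2.0, -2.0, 3.0]
finger_gap: 0.126
grasp_force: 30.0
t: 43.25
tcp_pos: [0.6299, 0.0435, 0.0554]
tool_rot: [-2.912, -1.177, 0.002]
wrist_force: [-6.4, -1.0, 6.6]
finger_gap: 0.146
grasp_force: 34.0
t: 44.15
tcp_pos: [0.6299, 0.0439, 0.0554]
tool_rot: [-3.034, -0.811, 0.002]
wrist_force: [-5.5, 3.1, 5.9]
finger_gap: 0.127
grasp_force: 30.0
```

```bash
G='python3 -m handwheel'; $G '[[0,0,0,0,0,0],[0,0,0,0,0,0],[0,0,0,0,0,0],[0,0,0,0,0,0]]' 0.0 15; $G '[[0,0,-40,0,0,0],[0,0,-80,0,0,0],[0,0,-120,0,0,0],[0,-50,-120,0,0,0],[0,-100,-120,0,0,0],[0,-150,-120,0,0,0],[0,-200,-120,0,0,0],[0,-250,-120,0,0,0],[0,-260,-120,0,0,0],[0,-260,-120,0,0,0],[0,-260,-120,0,0,0]]'; python3 -c "
from h import *
sc=snapshot('scene');tp=snapshot('top'); print(tool()[0])
for n in('scene','top'): print([(t,np.round(d['xyz'],3).tolist(),round(d['p'],2)) for t in('tamper','lid_pad','biscuit_1') for d in pinpoint(n,t)])
cv2.imwrite('pics/t9.png',np.hstack([cv2.resize(tp[125:205,265:345],(400,400)),cv2.resize(sc[150:270,260:380],(400,400))]))
cv2.imwrite('pics/t10.png',tp)"
```

```text
t: 44.55
tcp_pos: [0.6311, 0.043, 0.0555]
tool_rot: [3.034, 0.814, 0.001]
wrist_force: [-1.2, 0.5, 0.3]
finger_gap: 0.427
grasp_force: 0.0
t: 45.65
tcp_pos: [0.5012, 0.2669, 0.1757]
tool_rot: [3.033, 0.814, 0.001]
wrist_force: [0.5, -0.4, -0.6]
finger_gap: 0.496
grasp_force: 0.0
[0.50171949 0.26586074 0.17561201]
[('tamper', [0.466, -0.034, 0.005], 0.75), ('tamper', [0.394, 0.181, -0.002], 0.7), ('tamper', [0.383, -0.06, -0.0], 0.61), ('tamper', [0.426, -0.129, -0.0], 0.51), ('lid_pad', [0.629, 0.163, 0.09], 0.76), ('lid_pad', [0.699, -0.193, 0.001], 0.52)]
[('tamper', [0.471, -0.032, -0.003], 0.93), ('tamper', [0.379, -0.056, -0.002], 0.91), ('tamper', [0.395, 0.182, -0.001], 0.59), ('tamper', [0.422, -0.131, 0.007], 0.58), ('lid_pad', [0.628, 0.164, 0.089], 0.92)]
```

View pics/t9.png

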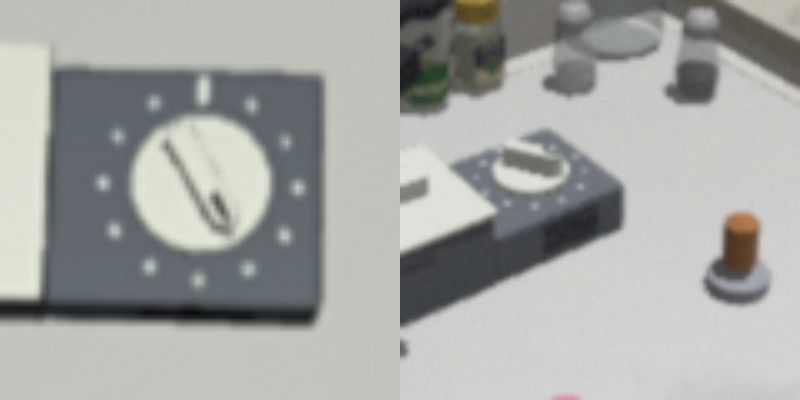

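View pics/t10.png

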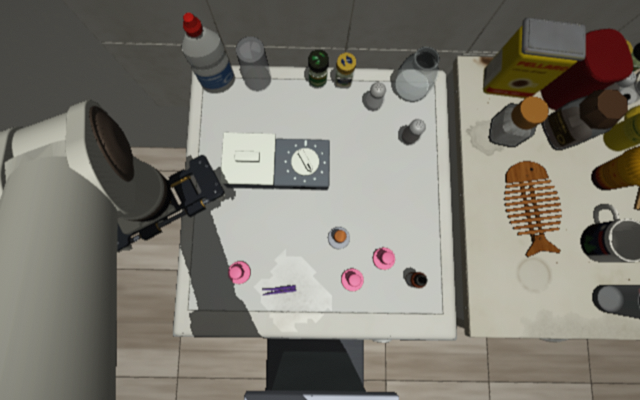

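The pointer at (228,235) faces the fifth mark, (248,268). The lid is home, the tamper stands at (339,237), no biscuits remain on the washer, and the other things stand where they did. Handing in.

```bash
python3 -c "
from bench import arm; print(arm.close_job())"
```

```text
the job is handed in; nothing more can be done
None
```

The job is handed in, and the last pictures show it done: both biscuits that were on the washer are in the bin, the lid is pressed fully home with the tamper, the dial is at five hours, the tamper stands upright on the washer, and the other things were left alone. One slip on the way: the dial lagged a click behind the gripper, so I regripped it and turned the last click more slowly.

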